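# Slide the title plate out over the end of the writing-desk ledge

## Robot

A 7-joint arm with a two-finger parallel gripper is mounted at the origin on the work surface. World frame = base frame: x ahead of the robot, y to its left, z up, the work surface at z = 0. Lengths are in mm, angles in rad, forces in N, time in s.
With the tool pointing down it reaches from about 350 to 900 mm from the base axis. Payload 8.1 kg.
Tool frame: the origin (TCP) lies midway between the tips of the shut fingers; the grasp point (between the pads) lies 19 mm behind it (env.grasp_offset is the distance from the TCP to the grasp point, in mm); z points along the fingers, y is the direction in which the jaws open and shut (so a half turn about z gives the same grasp; the last joint's range is limited). The gripper opens to 85 mm and grips with 20 to 120 N. Pads are 22 mm wide; open, the fingers measure 114 mm over their backs; the gripper's body (76 mm by 85 mm) begins 54 mm behind the grasp point. The pads swing forward as they close: fully open they stand 13 mm farther back than shut.
Start: joints at [-1.419, 0.434, 0.025, 1.573, -0.012, 1.134, -0.075], TCP at [157.559, 604.828, 231.323] pointing down, gripper open.
Joint ranges: [-2.62, 2.62], [-0.44, 2.09], [-1.27, 1.32], [0.08, 2.57], [-1.32, 4.46], [0.12, 2], [-2.74, 2.74]. Speed limits (rad/s): [2.22, 2.22, 3.01, 3.01, 3.14, 3.14, 3.14].

## Interface

Orientations are given as a rotation vector (axis times angle).
In Python, from station import env gives the robot as it stands.
- The arm moves only by the shell command python3 -m handwheel 'ROWS' [OPENING] [FORCE]. ROWS is JSON, a list of rows, each a list of 2 entries, a list of its own where there are three numbers: the shift along the tool's x, y, z in mm, then the turn about the tool's z in rad. In form: [[[x, y, z], yaw], ...]. A call has 1 to 8 rows; each row is the pose to reach, as a shift and turn from the pose commanded when the call began, along the tool's axes at that moment; what a row does not reach only later rows make up. A row lasts 1/10 s, in which the tool goes at most 50 mm and 8.59 degrees, less where a joint would pass 70% of its speed; a pose out of reach is approached as far as the arm can. A call with a gripper value outside its range is refused whole. OPENING is the closure, from -1 (fully open) to 1 (shut), set as the call begins (- or left out, the last holds). The fingers move at their own pace and stop on an object; FORCE is the grip in N (left out, the last holds). Time passes only in rows, so rows that repeat a pose let the fingers close. It gives the time, the measured TCP pose, the force and the opening at its end, in the units of the state.
- env.observe(): the state, without advancing time (a new reading comes with each control period).
- env.camera(name): name is "side" or "top" or "wrist"; returns the picture (384x512x3 uint8, red, green, blue); there is no depth.
- env.camera_info(name): a dict with "fx", "fy", "cx", "cy" (pixels), "rvec" (rotation vector, rad) and "tvec" (3), from world to camera coordinates, as OpenCV has them. Camera axes: x right, y down, z forward; pixel columns grow to the right and rows downward; lengths in mm; the calibration is good to about 2 mm. A picture is of the moment at which its call begins: read the wrist's pose just before it. camera_info takes no time and is no camera call; for the wrist camera it gives the pose at the moment of the call.
- env.sign_off(): hands the job in, once; it reports no verdict.
The state is a dict: "t": time; "qpos": joint angles; "qvel": joint speeds; "effort": joint torques, N m; "tcp_pos": TCP position; "orientation": TCP orientation; "ft_force": force on the tool from outside, world axes, zero at the start; "ft_torque": the same for the moment, N m; "gripper_width": finger opening in mm.
Only numpy, scipy, OpenCV 4.12 (cv2) and the standard library are available. Lean on these libraries where they do the work, as an engineer would, in place of code of your own. Each camera call takes 0.05 s, during which the arm holds its last target.

## Task

The thin red title plate lies too flat on the wooden ledge to be picked up. With the fingertips only, push it along the ledge until its whole brass end sticks out past the end of the ledge that it points to, with no more than a finger's width of the red following, and leave it flat, with its long side flush against the rail along the ledge's far edge. Do not pinch, lift or drop the plate, leave the things around the ledge where they are, and finish with the hand clear.

Things in the scene. Friction and masses are not known exactly. Their poses are not given: they have to be found in the camera images.
- ledge: Fixed brown wooden stand with a darker rail, 160 mm deep (its x), 340 mm long (y), flat top 50 mm above the table. Origin at the centre of its underside, on the table; x points away from the robot (turned up to 0.3 rad), z up. A rail on its far edge, x = +68 to +80 mm, full length, rises 22 mm above the top; other edges are open. The plate must stick out past the y = +170 mm end; flush with the rail, its origin is at x = +23 mm
- title_plate: Loose plate lying on the ledge, 90 mm wide (its x), 160 mm long (y), 6 mm thick, 0.14 to 0.28 kg, even. Red lacquer, the last 50 mm before its y = +80 mm end brass. Origin at the centre of its underside. Starts skewed up to 0.1 rad, 10 to 40 mm short of the rail, all on the ledge, brass end towards the ledge's y = +170 mm end. Slides with ordinary friction; falls if half of it hangs over
- inkstone: Loose round black inkstone, 100 mm across, 27 mm high, on the table near the ledge. Origin at the centre of its underside. Leave alone
- water_bowl: Loose blue porcelain bowl, about 96 mm across, 44 mm high, on the table near the ledge. Origin at the centre of its underside. Leave alone
- brush_rest: Loose white and blue porcelain brush rest with five round humps, 30 x 104 mm (its y is long), 25 mm high, on the table near the ledge. Origin at the centre of its underside. Leave alone
- seal_stone: Loose upright pale green seal stone with a red foot, 28 x 28 mm, 60 mm high, on the table near the ledge. Origin at the centre of its underside. Leave alone
Mind the look-alikes: they are no part of the job. What is shaped like the title_plate but pink is not meant.

How it is judged (in metres and radians):
At the end, for the whole second after the job is handed in: The plate lies flat and at rest on the ledge, its brass end 46 to 70 mm out past the ledge's end, its long side within 6 mm of the rail and parallel to it within 0.06 rad (y of title_plate in the frame of ledge between 0.136 and 0.16 m and x of title_plate in the frame of ledge between 0.017 and 0.027 m and angle between the y axis of title_plate and the y axis of ledge, either way round below 0.06 rad and angle between title_plate's own z axis and vertical below 0.04 rad and height (world z) of title_plate between 0.046 and 0.054 m and linear speed of title_plate below 0.01 m/s); the robot touches nothing.
It fails at once if the plate is lifted off the ledge (height (world z) of title_plate above 0.06 m).
It fails at once if the plate is dropped off the ledge (height (world z) of title_plate below 0.04 m).
It fails at once if the plate is tipped up (angle between title_plate's own z axis and vertical above 0.15 rad).
It fails at once if a thing beside the ledge is disturbed (moved over 15 mm or tipped) (distance of any of inkstone, water_bowl, brush_rest, seal_stone from where it was at the start of the episode above 0.015 m or angle between any of inkstone, water_bowl, brush_rest, seal_stone's own z axis and vertical above 0.3 rad).
It also fails if it takes over 72 s, if anything falls off the work surface, if the arm or the gripper's body presses on something with over 40 N, if the wrist force passes 120 N, or if a joint passes its speed limit or range.

## Working session

There is one attempt and no reset: what is moved stays moved. The work goes in short steps, Python scripts to look and compute and a shell command to move; the robot and the scene stay as the last step left them, time stands still between calls to the robot, and variables do not carry over. Pictures are saved under pics/ and viewed, and the job is handed in when it is done.

```bash
ls; mkdir -p pics
python3 - <<'E'
from station import env
import cv2
s=env.observe(); print({k:s[k] for k in ('t','tcp_pos','orientation','ft_force','gripper_width')})
for n in('top','side'):
    cv2.imwrite(f'pics/{n}0.png',env.camera(n)[:,:,::-1]); print(n,env.camera_info(n))
E
```

```text
pics
{'t': 0.0, 'tcp_pos': array([157.43781112, 604.33638884, 230.53952758]), 'orientation': array([-3.99204648e-01, -3.11603690e+00,  2.41734644e-03]), 'ft_force': array([ 0.04236709, -0.60164738, -0.69919163]), 'gripper_width': 85.68604847328261}
top {'fx': 423.08281416139647, 'fy': 423.08281416139647, 'cx': 257.76663014258907, 'cy': 194.2234541545558, 'rvec': array([ 2.19231343, -2.20002917,  0.09472144]), 'tvec': array([  45.13179524,  558.26487901, 1206.92791381])}
side {'fx': 401.05781938746117, 'fy': 401.05781938746117, 'cx': 255.29904925899913, 'cy': 198.1708902569941, 'rvec': array([ 2.30968815, -0.53597092,  0.22707615]), 'tvec': array([-483.7847378 ,  250.9787456 ,  762.07176981])}
```

View pics/top0.png

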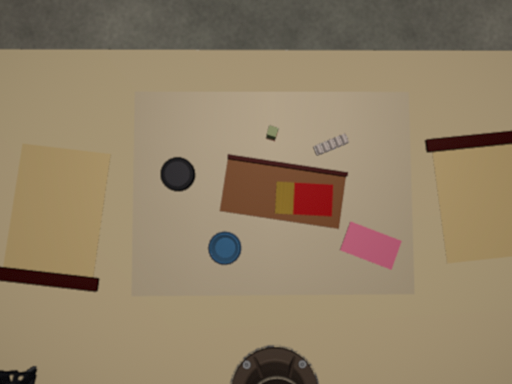

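View pics/side0.png

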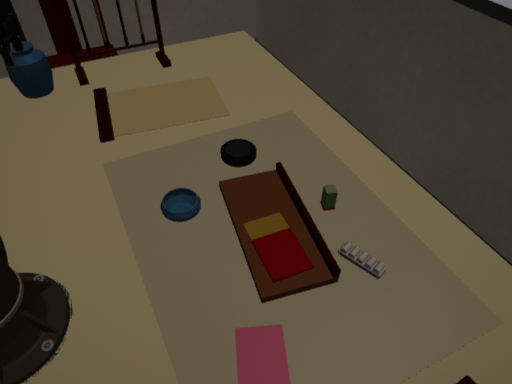

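```bash
cat > h.py <<'E'
import numpy as np, cv2
from station import env
def cam(n):
    i=env.camera_info(n); K=np.array([[i['fx'],0,i['cx']],[0,i['fy'],i['cy']],[0,0,1]]); R=cv2.Rodrigues(i['rvec'])[0]; return K,R,i['tvec']
def ray(n,px,z):
    K,R,t=cam(n); px=np.atleast_2d(px).astype(float)
    d=(np.linalg.inv(K)@np.c_[px,np.ones(len(px))].T).T@R; c=-R.T@t
    return c+d*((z-c[2])/d[:,2])[:,None]
def proj(n,P):
    K,R,t=cam(n); return cv2.projectPoints(np.atleast_2d(P).astype(float),cv2.Rodrigues(R)[0],t,K,None)[0][:,0]
E
python3 - <<'E'
from h import *
K,R,t=cam('top'); print(-R.T@t); K,R,t=cam('side'); print(-R.T@t)
im=cv2.imread('pics/top0.png')
cv2.imwrite('pics/c0.png',cv2.resize(im[145:240,210:360],None,fx=5,fy=5,interpolation=cv2.INTER_CUBIC))
im=cv2.imread('pics/side0.png')
cv2.imwrite('pics/c1.png',cv2.resize(im[155:305,205:355],None,fx=4,fy=4,interpolation=cv2.INTER_CUBIC))
E
```

```text
[ 475.98763175   66.40968521 1240.72441394]
[ 272.30995965 -534.52646605  719.66667881]
```

View pics/c0.png

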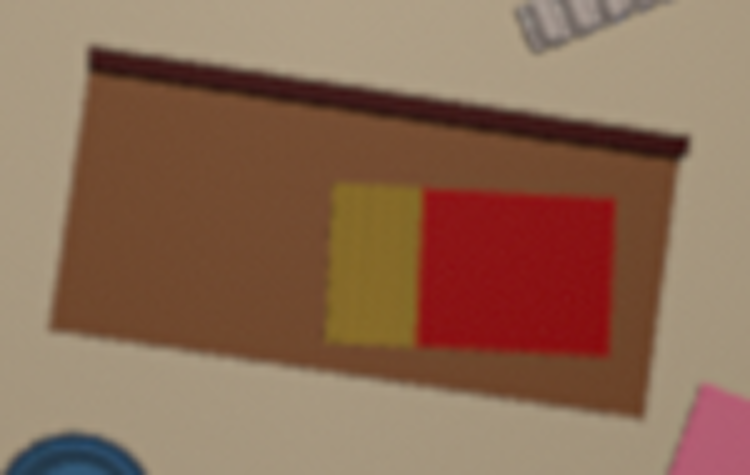

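View pics/c1.png

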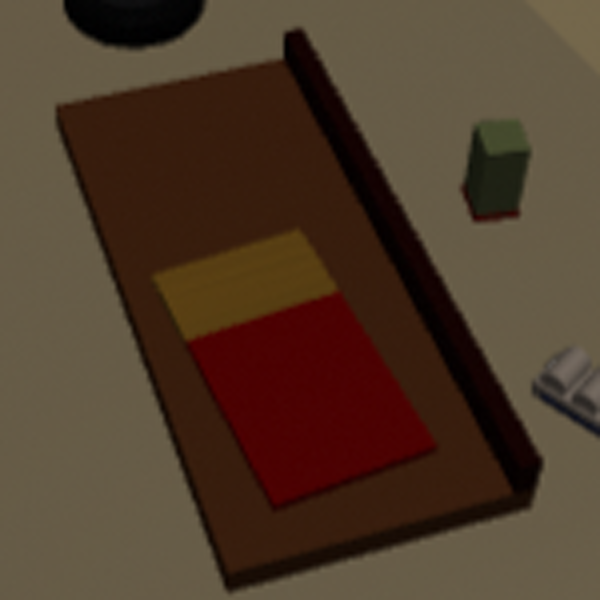

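```bash
cat >> h.py <<'E'
def plate_rect(im):
    """im BGR top; returns minAreaRect pts of plate in px"""
    hsv=cv2.cvtColor(cv2.resize(im,None,fx=4,fy=4,interpolation=cv2.INTER_CUBIC),cv2.COLOR_BGR2HSV)
    h,s,v=cv2.split(hsv)
    red=((h<5)|(h>174))&(s>190)&(v>90); br=(h>20)&(h<32)&(s>160)&(v>60)
    out=[]
    for m in(red,br,red|br):
        m=m.astype(np.uint8); m[:, :800]=0; m[:,1420:]=0; m[:560]=0; m[980:]=0   # work area
        m=cv2.morphologyEx(m,cv2.MORPH_CLOSE,np.ones((9,9)))
        cs=cv2.findContours(m,cv2.RETR_EXTERNAL,cv2.CHAIN_APPROX_NONE)[0]
        c=max(cs,key=cv2.contourArea); out.append((cv2.boxPoints(cv2.minAreaRect(c))+.5)/4-.5)
    return out
def u0(x,y,f,ox,oy): return ((x+.5)/f-.5+ox,(y+.5)/f-.5+oy)
E
python3 - <<'E'
from h import *
im=cv2.imread('pics/top0.png')
for b in plate_rect(im):
    P=ray('top',b,56)[:,:2]; print(P.round(1).tolist(),P.mean(0).round(1),'sides',np.linalg.norm(P[1]-P[0]),np.linalg.norm(P[2]-P[1]))
g=lambda x,y:u0(x,y,5,210,145)
A=ray('top',[g(50,330),g(643,418)],50)[:,:2]; B=ray('top',[g(90,47),g(688,137)],72)[:,:2]
s=lambda x,y:u0(x,y,4,205,155)
C=ray('side',[s(57,106),s(228,575)],50)[:,:2]; D=ray('side',[s(302,30),s(541,463)],72)[:,:2]
for n,q in zip(('nearT','farT','nearS','farS'),(A,B,C,D)):
    d=q[0]-q[1]; print(n,q.round(1).tolist(),np.linalg.norm(d),np.arctan2(-d[0],d[1]))
print('ctr',(A.mean(0)+B.mean(0))/2,(C.mean(0)+D.mean(0))/2)
# plate from side
print(ray('side',[s(300,229),s(153,274),s(273,507),s(435,449)],56).round(1).tolist())
for n,px,z in(('ink',(178,174),27),('bowl',(225,248),44),('seal',(272,131),60),('rest',(331,145),25)): print(n,ray('top',[px],z).round(0))
E
```

```text
[[500.3, -54.7], [589.2, -60.3], [583.2, -168.2], [494.2, -162.0]] [ 541.7 -111.3] sides 89.11674624611638 108.04988459800848
[[504.7, -4.7], [590.6, -9.5], [588.2, -55.9], [502.3, -50.9]] [546.5 -30.2] sides 85.99050566632549 46.42264701695217
[[503.4, -4.2], [592.2, -9.7], [583.1, -168.3], [494.1, -162.0]] [543.2 -86. ] sides 89.00260025821451 158.82124477471817
nearT [[510.5, 151.2], [459.7, -182.4]] 337.41456168409604 -0.15098115630228726
farT [[667.3, 127.7], [616.2, -205.6]] 337.2268004522226 -0.15188149809436974
nearS [[514.8, 153.1], [462.1, -183.2]] 340.4055928817916 -0.15544079566031976
farS [[671.4, 128.2], [619.4, -206.7]] 338.92867526247164 -0.15398468686712075
ctr [563.42876153 -27.28011746] [566.92511784 -27.16023883]
[[596.6, -7.5, 56.0], [507.8, -1.7, 56.0], [496.7, -162.8, 56.0], [585.2, -168.4, 56.0]]
ink [[617. 272.  27.]]
bowl [[406. 136.  44.]]
seal [[735.   3.  60.]]
rest [[ 701. -171.   25.]]
```

```bash
cat >> h.py <<'E'
LC=np.array([565.,-27.]); LA=-0.153
c,s_=np.cos(LA),np.sin(LA); LR=np.array([[c,-s_],[s_,c]])
def l2w(x,y): return LC+LR@np.array([x,y])
def w2l(p): return LR.T@(np.array(p)[:2]-LC)
def st():
    s=env.observe(); R=cv2.Rodrigues(np.array(s['orientation']))[0]
    print('t',round(s['t'],2),'tcp',s['tcp_pos'].round(1),'ledge',w2l(s['tcp_pos']).round(1),'F',s['ft_force'].round(1),'w',round(s['gripper_width'],1),'toolyL',round(float(np.arctan2(R[1,1],R[0,1])-np.pi/2-LA),3),'tz',R[:,2].round(3))
    return s,R
def go(x,y,z):
    s,R=st(); d=np.r_[l2w(x,y),z]-s['tcp_pos']; print('shift',(R.T@d).round(1))
E
python3 -c "
from h import *
go(-50,95,231)"
```

```text
t 0.1 tcp [157.5 604.4 230.6] ledge [-499.   561.9] F [ 0.1  0.1 -0.6] w 85.5 toolyL -0.102 tz [-0.    -0.001 -1.   ]
shift [-4.941e+02 -4.188e+02  3.000e-01]
```

```bash
python3 -m handwheel '[[[-494,-419,0],-0.102],[[-494,-419,0],-0.102],[[-494,-419,0],-0.102],[[-494,-419,0],-0.102],[[-494,-419,0],-0.102],[[-494,-419,0],-0.102],[[-494,-419,0],-0.102],[[-494,-419,0],-0.102]]' 0; python3 -c "
from h import *
go(-50,95,120)"
```

```text
t: 0.9
tcp_pos: [388.2, 275.6, 231.3]
orientation: [-0.24, -3.132, -0.0]
ft_force: [1.1, -0.1, -0.6]
gripper_width: 42.3
t 0.9 tcp [388.2 275.6 231.3] ledge [-220.8  272.1] F [ 1.1 -0.1 -0.6] w 42.3 toolyL 0.0 tz [-0.  0. -1.]
shift [-170.8 -177.2  111.3]
```

```bash
python3 -m handwheel '[[[-170,-177,0],0],[[-170,-177,0],0],[[-170,-177,0],0],[[-170,-177,0],0],[[-170,-177,0],0],[[-170,-177,0],0],[[-170,-177,111],0],[[-170,-177,111],0]]'; python3 -c "
from h import *
go(-50,95,75)"
```

```text
t: 1.7
tcp_pos: [529.6, 77.0, 131.1]
orientation: [0.241, 3.129, 0.002]
ft_force: [0.7, -0.6, -0.3]
gripper_width: 42.7
t 1.7 tcp [529.6  77.  131.1] ledge [-50.8  97.4] F [ 0.7 -0.6 -0.3] w 42.7 toolyL -0.001 tz [ 0.004  0.001 -1.   ]
shift [-0.6 -2.5 56.1]
```

```bash
python3 -m handwheel '[[[0,0,40],0],[[0,0,45],0],[[0,0,45],0],[[0,0,45],0]]'
python3 - <<'E'
from h import *
go(-50,95,55)
cv2.imwrite('pics/w1.png',env.camera('wrist')[:,:,::-1])
im=env.camera('side')[:,:,::-1]
cv2.imwrite('pics/s1.png',cv2.resize(im[100:325,180:380],None,fx=2.6,fy=2.6))
E
```

```text
t: 2.1
tcp_pos: [529.9, 77.1, 88.2]
orientation: [0.24, 3.13, 0.001]
ft_force: [0.5, -0.4, -0.0]
gripper_width: 42.5
t 2.1 tcp [529.9  77.1  88.2] ledge [-50.6  97.5] F [ 0.5 -0.4 -0. ] w 42.5 toolyL 0.0 tz [ 0.002  0.001 -1.   ]
shift [-0.5 -2.6 33.1]
```

View pics/s1.png

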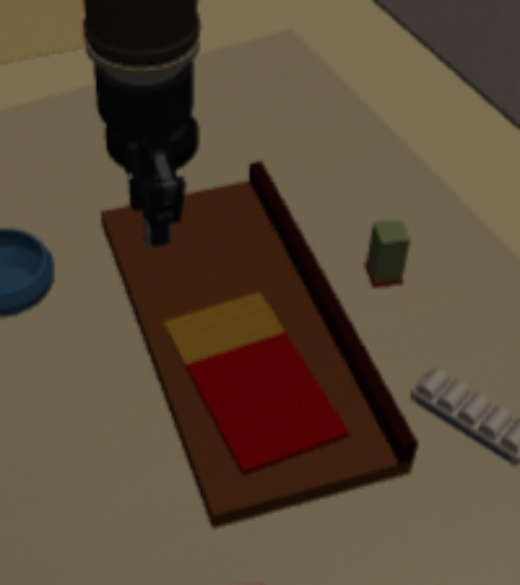

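View pics/w1.png

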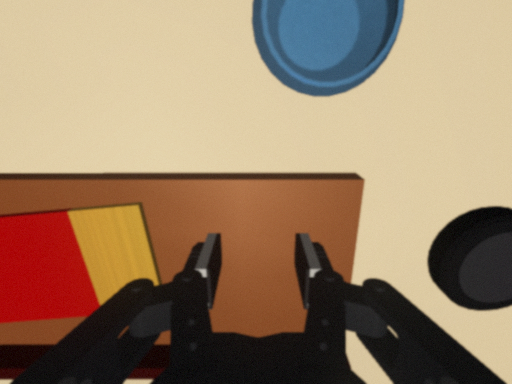

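The side view shows the hand over the bare part of the ledge, left of the brass end. In the wrist view the ledge edge (row 175) is level, so the yaw is right. Next I touch down to find the tip height.

```bash
python3 -m handwheel '[[[0,0,30],0],[[0,0,30],0],[[0,0,32],0],[[0,0,32],0]]';  python3 -m handwheel '[[[0,0,2],0],[[0,0,2],0]]'; python3 -m handwheel '[[[0,0,2],0],[[0,0,2],0]]'
```

```text
t: 2.6
tcp_pos: [529.3, 76.8, 55.5]
orientation: [0.24, 3.131, 0.001]
ft_force: [0.4, 0.2, 0.5]
gripper_width: 42.3
t: 2.8
tcp_pos: [528.9, 76.8, 52.8]
orientation: [0.24, 3.132, 0.001]
ft_force: [0.1, 0.5, 0.9]
gripper_width: 42.9
t: 3.0
tcp_pos: [528.5, 76.7, 50.2]
orientation: [-0.24, -3.132, -0.0]
ft_force: [-0.0, -0.1, -0.5]
gripper_width: 42.7
```

```bash
for i in 1 2 3; do python3 -m handwheel '[[[0,0,1.5],0],[[0,0,1.5],0]]' | egrep 'tcp|force'; done
```

```text
tcp_pos: [528.4, 76.7, 48.6]
ft_force: [-0.0, -0.8, -0.6]
tcp_pos: [528.6, 76.7, 48.2]
ft_force: [-4.3, 0.1, 13.9]
tcp_pos: [528.7, 76.7, 48.1]
ft_force: [-10.4, -1.3, 35.8]
```

```bash
python3 -m handwheel '[[[0,0,-5.5],0],[[0,0,-5.5],0],[[58,0,-5.5],0],[[58,0,-5.5],0],[[58,-155,-5.5],0],[[58,-155,-5.5],0],[[58,-155,-5.5],0],[[58,-155,-5.5],0]]'; python3 -c "
from h import *
go(-90,-58,50.2)"
```

```text
t: 4.4
tcp_pos: [445.9, -74.2, 51.2]
orientation: [-0.254, -3.131, 0.004]
ft_force: [0.6, 0.8, 0.3]
gripper_width: 42.6
t 4.4 tcp [445.9 -74.2  51.2] ledge [-110.5  -64.8] F [0.6 0.8 0.3] w 42.6 toolyL -0.009 tz [-0.001 -0.002 -1.   ]
shift [-20.5   7.    1. ]
```

```bash
python3 -m handwheel '[[[-20,5,0.5],-0.009],[[-30,5,0.5],-0.009],[[-36,5,0.5],-0.009],[[-42,5,0.5],-0.009],[[-48,5,0.5],-0.009],[[-54,5,0.5],-0.009],[[-60,5,0.5],-0.009],[[-66,5,0.5],-0.009]]'
python3 - <<'E'
from h import *
st()
im=env.camera('top')[:,:,::-1]
cv2.imwrite('pics/t2.png',cv2.resize(im[135:250,200:360],None,fx=4.5,fy=4.5))
im=env.camera('side')[:,:,::-1]
cv2.imwrite('pics/s2.png',cv2.resize(im[100:325,180:380],None,fx=2.6,fy=2.6))
E
```

```text
t: 5.2
tcp_pos: [514.0, -72.8, 50.7]
orientation: [-0.226, -3.133, 0.0]
ft_force: [-1.7, 0.4, -0.2]
gripper_width: 42.8
t 5.2 tcp [514.  -72.8  50.7] ledge [-43.4 -53. ] F [-1.7  0.4 -0.2] w 42.8 toolyL 0.009 tz [-0. -0. -1.]
```

View pics/t2.png

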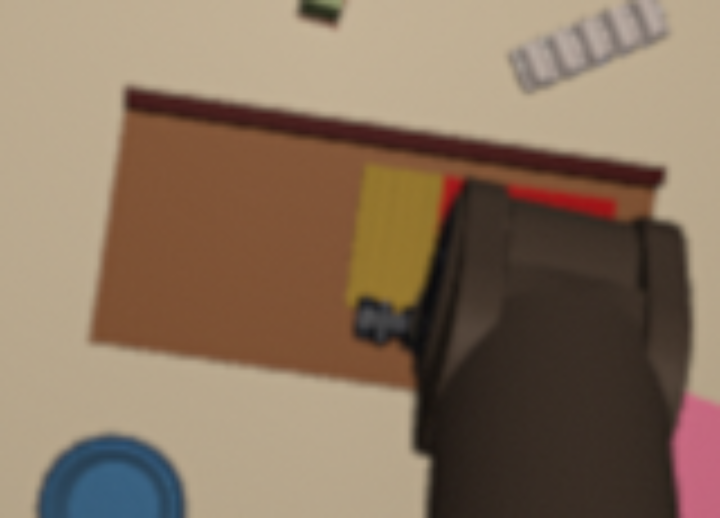

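View pics/s2.png

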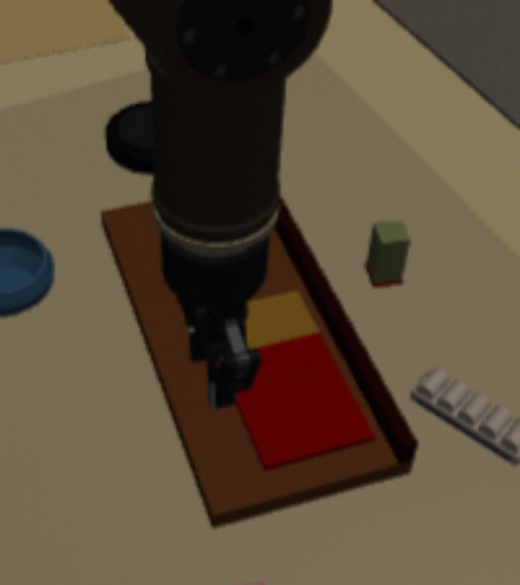

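The plate has turned parallel to the rail, with a thin brown strip still between them (top view, row ~165–185). I keep pushing until the force rises.

```bash
python3 -m handwheel '[[[-3,0,0],0.006],[[-6,0,0],0.006],[[-6,0,0],0.006]]'; python3 -m handwheel '[[[-2,0,0],0],[[-4,0,0],0],[[-4,0,0],0]]';python3 -c "
from h import *
st()"
```

```text
t: 5.6
tcp_pos: [519.9, -73.7, 50.8]
orientation: [0.235, 3.133, 0.0]
ft_force: [-1.2, -0.3, -0.8]
gripper_width: 42.9
t: 5.9
tcp_pos: [523.9, -74.3, 50.8]
orientation: [0.235, 3.132, -0.0]
ft_force: [-0.2, 0.1, -0.4]
gripper_width: 42.5
t 5.9 tcp [523.9 -74.3  50.8] ledge [-33.4 -53. ] F [-0.2  0.1 -0.4] w 42.5 toolyL 0.003 tz [ 0. -0. -1.]
```

```bash
for i in 1 2 3; do python3 -m handwheel '[[[-1,0,0],0],[[-2,0,0],0],[[-2,0,0],0]]'|egrep 'tcp|force'; done
python3 - <<'E'
from h import *
st()
im=env.camera('top')[:,:,::-1]
cv2.imwrite('pics/t3.png',cv2.resize(im[135:250,200:360],None,fx=4.5,fy=4.5))
E
```

```text
tcp_pos: [525.2, -74.4, 50.7]
ft_force: [-1.4, 0.5, 0.4]
tcp_pos: [525.4, -74.4, 50.5]
ft_force: [-8.5, 1.2, 6.2]
tcp_pos: [525.6, -74.5, 50.3]
ft_force: [-13.8, 2.6, 11.7]
t 6.8 tcp [525.6 -74.5  50.3] ledge [-31.7 -52.9] F [-13.8   2.6  11.7] w 42.7 toolyL 0.003 tz [-0.007  0.001 -1.   ]
```

View pics/t3.png

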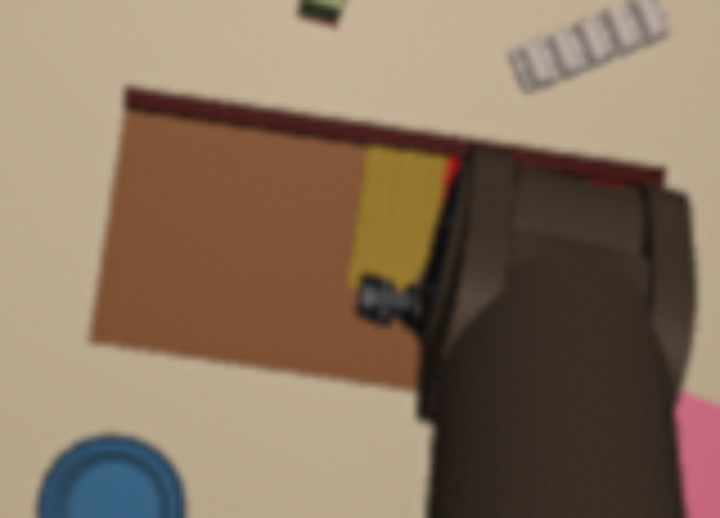

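```bash
python3 -m handwheel '[[[5,0,0],0],[[40,0,-3],0],[[40,0,-40],0],[[40,-60,-40],0],[[40,-130,-40],0],[[40,-130,-40],0],[[40,-130,-40],0]]'
python3 - <<'E'
from h import *
s,R=st(); print(s['qpos'].round(2))
im=env.camera('top')[:,:,::-1]
cv2.imwrite('pics/t4full.png',im)
im=im.copy()
for b in plate_rect(im):
    P=ray('top',b,56)[:,:2]; print([w2l(p).round(1).tolist() for p in P],w2l(P.mean(0)).round(1))
cv2.imwrite('pics/t4.png',cv2.resize(im[135:250,200:360],None,fx=4.5,fy=4.5))
E
```

```text
t: 7.55
tcp_pos: [470.2, -203.4, 91.5]
orientation: [0.246, 3.129, -0.005]
ft_force: [-0.1, 0.1, 0.1]
gripper_width: 42.8
t 7.55 tcp [ 470.2 -203.4   91.5] ledge [ -66.8 -188.7] F [-0.1  0.1  0.1] w 42.8 toolyL -0.004 tz [ 0.002 -0.003 -1.   ]
[ 0.09  0.43  0.28  2.02 -0.17  0.71  1.89]
[[-22.9, -37.1], [68.5, -37.7], [68.7, -146.5], [-22.8, -145.4]] [ 22.9 -91.7]
[[-21.9, 12.3], [67.1, 12.8], [67.6, -33.3], [-21.5, -33.5]] [ 22.8 -10.4]
[[-23.0, 12.8], [68.5, 12.5], [68.7, -146.5], [-22.8, -145.4]] [ 22.8 -66.6]
```

View pics/t4.png

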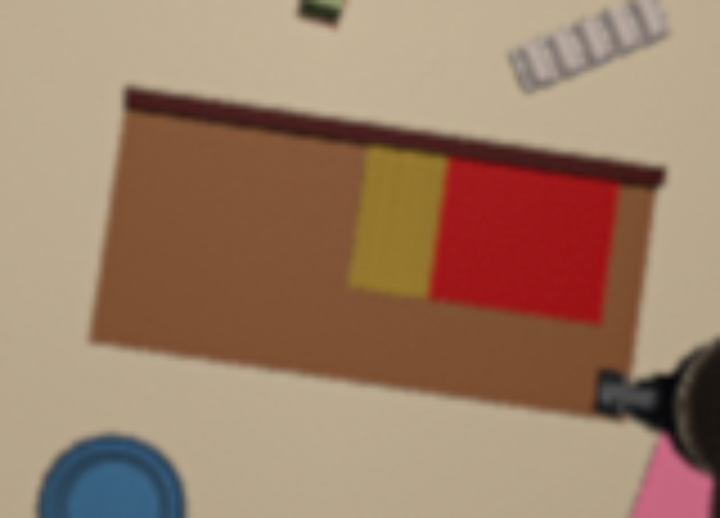

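The top view shows the plate flush (x 22.8 mm) and parallel, with its y at −66.6 mm. Next I turn the hand for the end push.

```bash
python3 -m handwheel '[[[0,-10,0],-0.15],[[0,-10,0],-0.30]]'; python3 -c "
from h import *
s,R=st(); print(s['qpos'].round(2))"
```

```text
t: 7.8
tcp_pos: [469.7, -207.5, 90.9]
orientation: [-0.245, 3.131, -0.001]
ft_force: [-0.0, 0.1, 0.1]
gripper_width: 42.7
t 7.8 tcp [ 469.7 -207.5   90.9] ledge [ -66.7 -192.9] F [-0.   0.1  0.1] w 42.7 toolyL 0.309 tz [ 0.001 -0.001 -1.   ]
[ 0.17  0.43  0.19  2.01 -0.12  0.71  2.16]
```

```bash
python3 -m handwheel '[[[0,0,0],0.15],[[0,0,0],0.30],[[0,0,0],0.45],[[0,0,0],0.6],[[0,0,0],0.75],[[0,0,0],0.9],[[0,0,0],1.05],[[0,0,0],1.2]]' >/dev/null; python3 -m handwheel '[[[0,0,0],0.15],[[0,0,0],0.30],[[0,0,0],0.45],[[0,0,0],0.6],[[0,0,0],0.68],[[0,0,0],0.68]]';python3 -c "
from h import *
s,R=st(); print(s['qpos'].round(2)); go(15,-192,80)"
```

```text
t: 9.2
tcp_pos: [469.9, -206.1, 90.6]
orientation: [2.39, 2.039, 0.0]
ft_force: [0.3, -0.6, 0.1]
gripper_width: 42.7
t 9.2 tcp [ 469.9 -206.1   90.6] ledge [ -66.7 -191.5] F [ 0.3 -0.6  0.1] w 42.7 toolyL -1.576 tz [ 0. -0. -1.]
[-0.21  0.5   0.71  2.04 -0.48  0.76  0.64]
t 9.2 tcp [ 469.9 -206.1   90.6] ledge [ -66.7 -191.5] F [ 0.3 -0.6  0.1] w 42.7 toolyL -1.576 tz [ 0. -0. -1.]
shift [-0.1 81.7 10.6]
```

```bash
python3 -m handwheel '[[[0,40,0],-0.005],[[0,82,0],-0.005],[[0,82,20],-0.005],[[0,82,38],-0.005],[[0,82,39.5],-0.005],[[0,82,39.5],-0.005]]'; python3 -c "
from h import *
go(15,-165,51)"
```

```text
t: 9.8
tcp_pos: [549.9, -220.0, 51.2]
orientation: [-2.383, -2.046, 0.0]
ft_force: [-0.2, -0.2, 0.6]
gripper_width: 42.0
t 9.8 tcp [ 549.9 -220.    51.2] ledge [  14.5 -193. ] F [-0.2 -0.2  0.6] w 42.0 toolyL -1.57 tz [-0.001  0.    -1.   ]
shift [28.   0.5  0.2]
```

```bash
python3 -m handwheel '[[[15,0,0.3],0],[[25,0,0.3],0],[[34,0,0.3],0],[[41,0,0.3],0],[[48,0,0.3],0],[[55,0,0.3],0],[[62,0,0.3],0],[[69,0,0.3],0]]'
python3 - <<'E'
from h import *
st()
im=env.camera('top')[:,:,::-1].copy()
b=plate_rect(im)[1]; P=ray('top',b,56)[:,:2]; print([w2l(p).round(1).tolist() for p in P])
cv2.imwrite('pics/t5.png',cv2.resize(im[135:250,200:360],None,fx=4.5,fy=4.5))
E
```

```text
t: 10.6
tcp_pos: [560.7, -152.6, 51.3]
orientation: [2.386, 2.042, -0.0]
ft_force: [-1.0, -4.2, 3.9]
gripper_width: 42.6
t 10.6 tcp [ 560.7 -152.6   51.3] ledge [  14.9 -124.8] F [-1.  -4.2  3.9] w 42.6 toolyL -1.573 tz [ 0.    -0.001 -1.   ]
[[-22.2, 42.1], [67.3, 42.7], [67.8, -2.8], [-21.7, -3.3]]
```

View pics/t5.png

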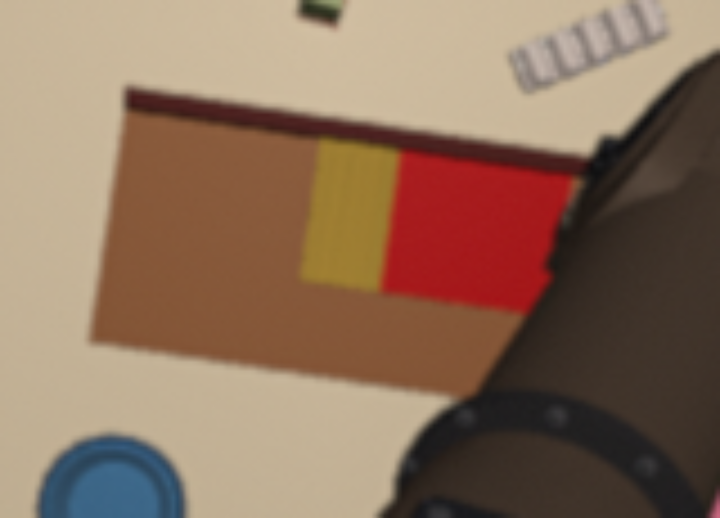

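```bash
python3 -m handwheel '[[[8,0,-0.4],0],[[16,0,-0.4],0],[[24,0,-0.4],0],[[32,0,-0.4],0],[[40,0,-0.4],0],[[48,0,-0.4],0],[[56,0,-0.4],0],[[64,0,-0.4],0]]'; python3 -m handwheel '[[[8,0,0],0],[[16,0,0],0],[[24,0,0],0],[[32,0,0],0],[[40,0,0],0],[[48,0,0],0],[[56,0,0],0],[[60,0,0],0]]'
python3 - <<'E'
from h import *
st()
im=env.camera('top')[:,:,::-1].copy()
b=plate_rect(im)[1]; P=ray('top',b,56)[:,:2]; print([w2l(p).round(1).tolist() for p in P])
cv2.imwrite('pics/t6.png',cv2.resize(im[135:250,200:360],None,fx=4.5,fy=4.5))
E
```

```text
t: 11.45
tcp_pos: [570.5, -88.6, 51.5]
orientation: [2.386, 2.044, 0.0]
ft_force: [-1.1, -1.7, -0.7]
gripper_width: 42.5
t: 12.25
tcp_pos: [579.8, -28.8, 51.4]
orientation: [-2.385, -2.045, -0.0]
ft_force: [-0.2, -2.7, 0.6]
gripper_width: 42.6
t 12.25 tcp [579.8 -28.8  51.4] ledge [14.9  0.5] F [-0.2 -2.7  0.6] w 42.6 toolyL -1.571 tz [ 0.  0. -1.]
[[-21.6, 166.6], [67.3, 166.7], [67.2, 122.1], [-21.8, 122.3]]
```

View pics/t6.png

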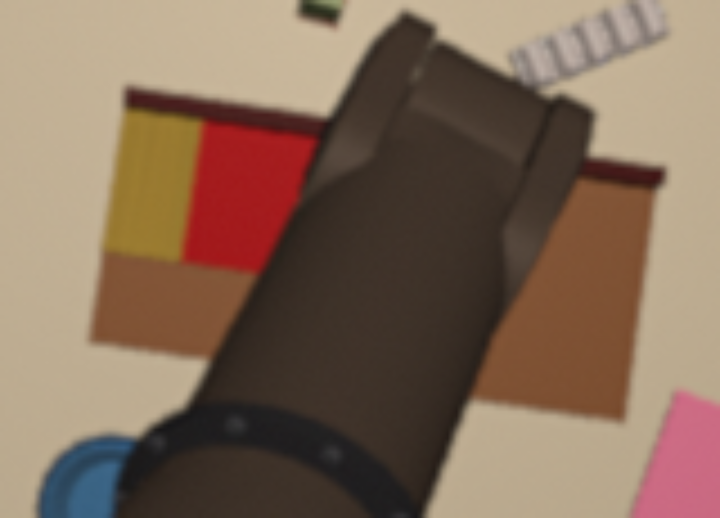

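Brass end is level with the ledge's end (crop column ~120). About 60 mm to go; I push 50 and look.

```bash
python3 -m handwheel '[[[7,0,0],0],[[14,0,0],0],[[21,0,0],0],[[28,0,0],0],[[35,0,0],0],[[42,0,0],0],[[50,0,0],0],[[50,0,0],0]]'
python3 - <<'E'
from h import *
st()
im=env.camera('top')[:,:,::-1].copy()
for b in plate_rect(im)[:2]: P=ray('top',b,56)[:,:2]; print([w2l(p).round(1).tolist() for p in P])
cv2.imwrite('pics/t7.png',cv2.resize(im[135:250,180:340],None,fx=4.5,fy=4.5))
im=env.camera('side')[:,:,::-1]
cv2.imwrite('pics/s7.png',cv2.resize(im[100:325,180:380],None,fx=2.6,fy=2.6))
E
```

```text
t: 13.1
tcp_pos: [587.5, 21.4, 51.3]
orientation: [-2.383, -2.046, -0.001]
ft_force: [-0.7, -0.6, 0.4]
gripper_width: 42.6
t 13.1 tcp [587.5  21.4  51.3] ledge [14.9 51.2] F [-0.7 -0.6  0.4] w 42.6 toolyL -1.57 tz [ 0.     0.001 -1.   ]
[[-22.8, 168.9], [68.5, 168.8], [68.2, 118.2], [-23.1, 118.5]]
[[-20.2, 217.9], [63.7, 217.9], [63.3, 173.3], [-20.6, 173.6]]
```

View pics/t7.png

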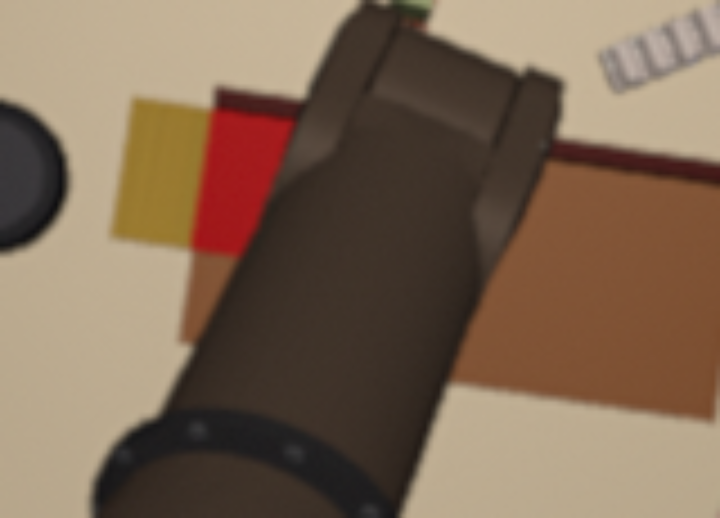

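View pics/s7.png

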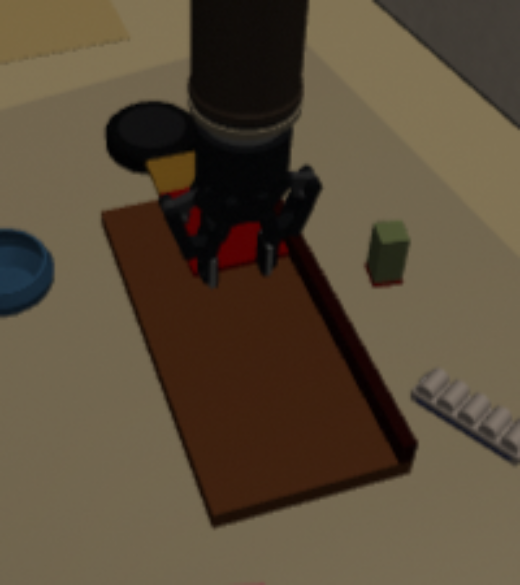

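```bash
python3 -m handwheel '[[[3,0,0],0],[[6,0,0],0],[[9,0,0],0],[[9,0,0],0],[[9,0,0],0],[[9,0,0],0]]'; python3 -m handwheel '[[[-30,0,0],0],[[-40,0,0],0],[[-40,0,-60],0],[[-40,0,-100],0],[[-100,-50,-130],0],[[-200,-100,-130],0],[[-200,-100,-130],0],[[-200,-100,-130],0]]'
python3 - <<'E'
from h import *
st()
im=env.camera('top')[:,:,::-1].copy()
for b in plate_rect(im): P=ray('top',b,56)[:,:2]; print([w2l(p).round(1).tolist() for p in P],w2l(P.mean(0)).round(1))
cv2.imwrite('pics/t8.png',cv2.resize(im[115:265,150:360],None,fx=3.7,fy=3.7))
im=env.camera('side')[:,:,::-1]
cv2.imwrite('pics/s8.png',cv2.resize(im[100:325,140:380],None,fx=2.6,fy=2.6))
E
```

```text
t: 13.8
tcp_pos: [588.7, 28.7, 51.4]
orientation: [-2.386, -2.044, -0.0]
ft_force: [-0.3, 0.3, 0.4]
gripper_width: 42.7
t: 14.6
tcp_pos: [457.5, -155.3, 181.9]
orientation: [2.387, 2.042, 0.002]
ft_force: [0.6, 0.1, 0.3]
gripper_width: 42.9
t 14.6 tcp [ 457.5 -155.3  181.9] ledge [ -86.7 -143.2] F [0.6 0.1 0.3] w 42.9 toolyL -1.573 tz [ 0.001  0.001 -1.   ]
[[-23.1, 176.3], [68.1, 176.8], [68.2, 69.2], [-23.1, 69.3]] [ 22.5 122.9]
[[-20.1, 225.0], [63.8, 225.2], [63.5, 180.6], [-20.4, 180.6]] [ 21.7 202.9]
[[-23.1, 225.0], [68.1, 225.7], [68.2, 69.2], [-23.1, 69.3]] [ 22.5 147.3]
```

View pics/t8.png

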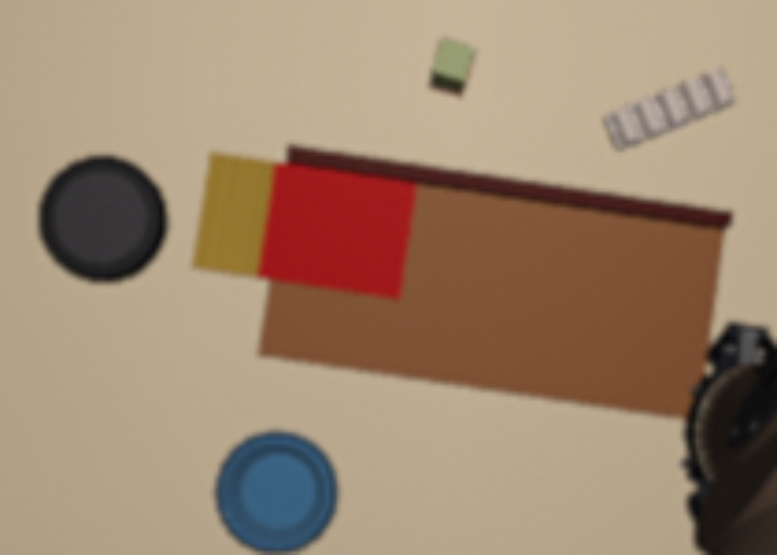

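View pics/s8.png

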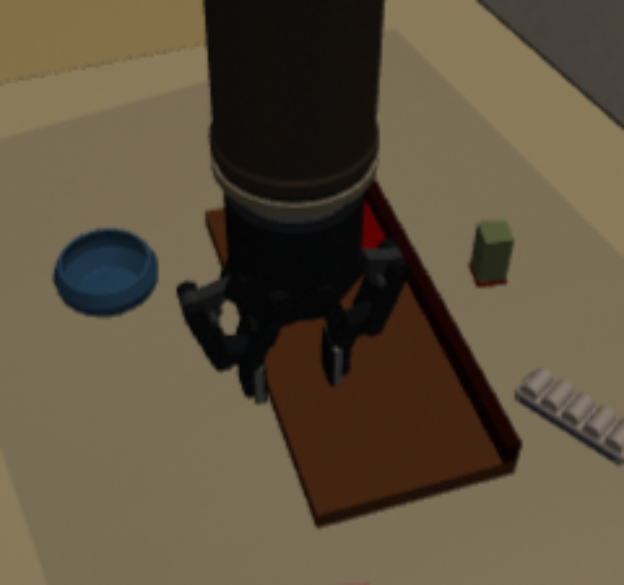

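The plate is at x 22.5 mm, y 147.3 mm and parallel. The hand is clear and the neighbouring things are where they were. I let it settle and hand in.

```bash
python3 -m handwheel '[[[0,0,0],0],[[0,0,0],0],[[0,0,0],0]]' | tail -2; python3 -c "
from station import env
print(env.sign_off())"
```

```text
ft_force: [-0.1, 0.9, 0.2]
gripper_width: 42.6
the job is handed in; nothing more can be done
None
```

I pushed the title plate into place with the fingertips only, and the job is handed in at about 15 s of the 72 s allowed. I first pushed its long side square against the rail, then pushed its red end along the rail with both tips.

Last check, from the top camera, in the ledge's frame:

| Quantity | Measured | Allowed |
|---|---|---|
| Plate x | 22.5 mm | 17–27 mm |
| Plate y | 147.3 mm | 136–160 mm |
| Brass end past the ledge's end | about 56–57 mm | 46–70 mm |
| Angle to the rail | under 0.01 rad | under 0.06 rad |

- **Surroundings:** the inkstone, bowl, seal stone and brush rest look unmoved in the top picture. I judged that by eye rather than measuring it.
- **Hand:** it finished clear, about 180 mm up, with no contact force.
- **Flatness:** the arm blocked most of the plate in the final side picture, so I judged it flat from the top view only, where its outline is undistorted.
- **Disagreement between cameras:** top and side placed the ledge's centre about 3.5 mm apart in world x. I used the mean. The plate's flush position agreed with the rise in force when it reached the rail.

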